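# Crib up under a cart drawbar, unlatch the coupler, lift it off the ball and hold it

## Task

The blue cart drawbar is to come off its hitch ball. First build the cribbing under it one layer higher: take the two single slats lying on the bench beside it and lay them flat on the two cross slats already under the drawbar, one on each side of it near the ends of the cross slats, parallel to it and centred over both cross slats. Then pull the coupler's red-gripped slide latch sideways against its spring, to the drawbar's left seen from the ball end looking along it towards the hinge, lift the drawbar clear of the ball by that grip, and finish while still holding it up, steady, with the coupler about 60 mm or more above where it sat, so that a colleague can slide the next slats in crosswise on top of the crib; leave everything else on the bench where it is.

Things in the scene. Friction and masses are not known exactly. Their poses are not given: they have to be found in the camera images.
- stand: bolted bench stand. Origin on the bench under the drawbar's centreline, midway between the cross slats; x along the drawbar from ball to hinge, y to its left, z up. Ball (50 mm) centre (-215, 0, 92) mm, hinge pin (along y) at (215, 0, 100). Drawbar tube 40 mm square, underside 80, top 120 mm above the bench when down. New slats belong centred at about (0, 95, 45) and (0, -95, 45) mm, along x
- latch (a joint): travel of the slide latch across the coupler, m: 0 locked, grows to 0.028 (stop) as it is pulled towards the stand's +y; spring 6 N at 0, 13 N at the stop, springs back when let go. Its fork under the ball holds the coupler down until it is drawn about 0.022
- latch_grip (a point): grip point of the red upright fin on the slide latch, over the ball: 14 mm thick along the stand's y (the pulling direction), 34 mm wide along x, 48 mm high. The point is on its mid-plane, 20 mm below its top, 27 mm above the latch plate; 155 mm above the bench with the drawbar down. Clear all round; moves with latch and drawbar
- coupler_top (a point): point on the coupler's top plate over the ball, at the end of the drawbar: 122 mm above the bench while it sits on the ball, 182 mm when lifted by 60. It swings up about the hinge pin, 430 mm away (upper stop at 0.45 rad), and falls back by its own weight: 6 to 10 N upward at the latch grip carries it
- slat_a_mid (a point): loose cribbing slat of pale wood, 250 long x 44 wide x 30 thick mm, 0.21 kg, lying flat; this point is its centre (15 mm above its underside), x along its length, z up; on the bench to one side of the drawbar, to be laid
- slat_b_mid (a point): loose cribbing slat of pale wood, 250 long x 44 wide x 30 thick mm, 0.21 kg, lying flat; this point is its centre (15 mm above its underside), x along its length, z up; on the bench to the other side of the drawbar, to be laid
- cross_near_mid (a point): cribbing slat of pale wood, 250 long x 44 wide x 30 thick mm, 0.21 kg, lying flat; this point is its centre (15 mm above its underside), x along its length, z up; already under the drawbar crosswise, near the ball end; top 30 mm above the bench
- cross_far_mid (a point): cribbing slat of pale wood, 250 long x 44 wide x 30 thick mm, 0.21 kg, lying flat; this point is its centre (15 mm above its underside), x along its length, z up; already under the drawbar crosswise, near the hinge end; top 30 mm above the bench
- grease_tin: green tin with pale lid, 72 mm across, 85 mm high, standing, origin at its underside; a bystander
- hitch_pin: bent steel pin 14 mm thick, about 130 mm long, lying, origin on the bench; a bystander
- mallet: rubber mallet with orange handle, 300 mm, lying; a bystander
- spanner: steel spanner, 210 mm, lying; a bystander
- tool_holder: steel tool holder 62 mm across, 112 mm high, standing; a bystander
- soap_bottle: white bottle 72 mm across, 190 mm high, standing; a bystander

How it is judged:
By the outcome, as a careful person would: the job done as asked, in the order asked, and still so for the second after the job is handed in, while the arm keeps its last pose, push and grip.
It also fails if it takes over 66 s, if anything falls off the work surface, if the arm or the gripper's body presses on something with over 40 N, if the wrist force passes 120 N, or if a joint passes its speed limit or range.

## Robot

A 6-joint arm with a two-finger parallel gripper is mounted at the origin on the work surface. World frame = base frame: x ahead of the robot, y to its left, z up, the work surface at z = 0. Lengths are in m, angles in degrees, forces in N, time in s.
With the tool pointing down it reaches from about 0.3 to 0.85 m from the base axis. Payload 5.4 kg.
Tool frame: the origin (TCP) lies at the very end of the fingers, on their centre line; the grasp point (between the pads) lies robot.pinch_z behind it (robot.pinch_z is the distance from the TCP to the grasp point, in m); y points along the fingers, z is the direction in which the jaws open and shut, and the axes are right-handed (so a half turn about y gives the same grasp; the last joint's range is limited). The gripper opens to 85 mm and grips with 20 to 120 N. Pads are 22 mm wide; open, the fingers measure 114 mm over their backs; the gripper's body (76 mm by 85 mm) begins 54 mm behind the grasp point. The pads swing forward as they close: fully open they stand 13 mm farther back than shut.
Start: joints at [-82.512, 9.076, 91.501, -0, 79.423, -12.038], TCP at [0.192, -0.542, 0.231] pointing down, gripper open.
Joint ranges: [-166.64, 166.64], [-54.1, 131.32], [10.49, 154.53], [-73.88, 253.88], [9.74, 151.15], [-171.62, 171.62]. Speed limits (degrees/s): [147.25, 147.25, 180, 180, 180, 180].

## Interface

Orientations are given as [roll, pitch, yaw] about the fixed x, y, z axes, in that order (R = Rz(yaw) Ry(pitch) Rx(roll)).
In Python, from cell import robot gives the robot as it stands.
- The arm moves only by the tool apply_moves, never from a script. Its argument "targets" is a list of rows, each a list of 5 numbers: the gripper command: -1 is shut, 1 is fully open, values between are in proportion, then the shift along the tool's x, y, z each as a share of 0.1 m, from -1 to 1, then the turn about the tool's y as a share of 180 degrees, from -1 to 1. In form: [[gripper, x, y, z, spin], ...]. A call has exactly 10 rows; each row is the pose to reach, as a shift and turn from the pose measured when the call began, along the tool's axes at that moment, turning the shorter way round; what a row does not reach only later rows make up. A row lasts 1/12 s, in which the tool goes at most 41.7 mm and 7.16 degrees, less where a joint would pass 70% of its speed; a pose out of reach is approached as far as the arm can. A call with a number of a shift or a turn outside -1 to 1 is refused whole. A call with a gripper value outside its range is refused whole. The fingers move at their own pace and stop on an object; the grip force is fixed at half the most. Time passes only in rows, so rows that repeat a pose let the fingers close, or fill a call up. It gives the time, the measured TCP pose, the force and the opening at its end, in the units of the state.
- robot.sense(): the state, without advancing time (a new reading comes with each control period).
- robot.read_camera(name): name is "scene" or "top"; returns (picture, depth): 400x640x3 uint8, blue, green, red; 400x640 float32, m along the optical axis (not along the pixel's ray), 0 where there is no reading.
- robot.camera_info(name): a dict with "fovy" (degrees; the focal length in pixels is half the picture's height over the tangent of half this angle, whatever the lens; pixels are square), "cx", "cy" (the principal point, pixels), "xyz" and "attitude" of the camera in the world. Camera axes: x right, y up, looking along -z (the intrinsics and any distortion apply to the point x, -y, -z); pixel columns grow to the right and rows downward; lengths in m; the calibration is good to about 2 mm. A picture is of the moment at which its call begins. camera_info takes no time and is no camera call.
- robot.close_job(): hands the job in, once; it reports no verdict.
Trained networks look in the newest picture that a camera, given by its name, has taken for a name from the list of things; names that differ only in an ending like _2 or _b are one class to them, and where a whole thing is asked for, a point or a joint stands for the part that bears it (a point fixed in the world has none). Each returns a list of dicts, best first, with "p" (0 to 1); they miss things now and then, are a little off and sometimes report something else, mostly with a low value. They report only what shows in the picture. A call takes as long as a camera call.
- robot.search_frame(thing, camera): "box" ([centre column, centre row, width, height] in pixels, round what is visible of it).
- robot.cut_out(thing, camera): "mask" (400x640 bool, what is visible of it) and "box" ([centre column, centre row, width, height] in pixels, round what is visible of it).
The state is a dict: "t": time; "q": joint angles; "qd": joint speeds; "joint_torque": joint torques, N m; "tool_pos": TCP position; "eef_rot": TCP orientation; "contact_force": force on the tool from outside, world axes, zero at the start; "torque": the same for the moment, N m; "opening": finger opening in m.
Only numpy, scipy, OpenCV 4.12 (cv2) and the standard library are available. Lean on these libraries where they do the work, as an engineer would, in place of code of your own. Each camera call takes 0.05 s, during which the arm holds its last target. There are 200 camera calls.

## Working session

There is one attempt and no reset: what is moved stays moved. The work goes in short steps, Python scripts to look and compute and a tool call to move; the robot and the scene stay as the last step left them, time stands still between calls to the robot, and variables do not carry over. Pictures are saved under pics/ and viewed, about 8 in all and at most 12, crops included, and the job is handed in when it is done.

Besides the shell and the picture viewer there is one more tool, called after "Call:" as name(argument=value, ...) on one line, values as JSON. apply_moves: Moves the arm, as the interface text tells. Its arguments: {"type":"object","properties":{"targets":{"type":"array"}},"required":["targets"]}

```bash
ls; mkdir -p pics; cat > h.py <<'E'
import numpy as np, cv2
from scipy.spatial.transform import Rotation as R
from cell import robot
def cam(n):
    i=robot.camera_info(n); f=200/np.tan(np.radians(i['fovy'])/2)
    a=np.array(i['attitude'],float)
    M=a if a.shape==(3,3) else R.from_euler('xyz',a,degrees=True).as_matrix()
    return i,f,M,np.array(i['xyz'])
def cloud(n,d):
    i,f,M,p=cam(n); v,u=np.mgrid[0:400,0:640]
    c=np.stack([(u-i['cx'])/f*d,-(v-i['cy'])/f*d,-d],-1)
    return c@M.T+p
E
python3 - <<'E'
from h import *
print(robot.sense(), robot.pinch_z)
for n in('scene','top'):
    print(robot.camera_info(n))
    im,d=robot.read_camera(n); cv2.imwrite(f'pics/{n}0.png',im); P=cloud(n,d); np.save(n+'0.npy',P)
    print(n,(d==0).mean(), np.percentile(P[d>0][:,2],[1,10,50,90]))
    for t in('stand','latch_grip','coupler_top','slat_a_mid','cross_near_mid','mallet','spanner','hitch_pin','grease_tin','tool_holder','soap_bottle'):
        for r in robot.cut_out(t,n)[:5]:
            m=r['mask']&(d>0)
            q=P[m]; 
            if len(q)==0: continue
            rc=cv2.minAreaRect(q[:,:2].astype(np.float32))
            print(t,round(r['p'],2),np.round(r['box']),m.sum(),'med',np.round(np.median(q,0),3),'rect',np.round(rc[0],3),np.round(rc[1],3),round(rc[2],1))
E
```

```text
pics
{'t': 0.0, 'q': array([-8.25107945e+01,  9.11604413e+00,  9.15731350e+01, -6.86624741e-04,
        7.94208051e+01, -1.20362473e+01]), 'qd': array([ 0.06281142,  0.0080099 , -0.0177753 , -0.01278207,  0.06506365,
       -0.02130562]), 'joint_torque': array([-5.41306526e-04, -3.95998049e+01, -3.31429839e+01, -3.32830232e-04,
        8.34738719e-03, -1.15249932e-06]), 'tool_pos': array([ 0.19209158, -0.54132921,  0.2302752 ]), 'eef_rot': array([-9.01077071e+01,  2.22751818e-02, -1.60474441e+02]), 'contact_force': array([-0.60134835, -0.85404223, -0.09997775]), 'torque': array([-0.01113815, -0.03442419, -0.02798401]), 'opening': 0.08533154054139597} 0.0187
{'fovy': 47.769552028831455, 'cx': 322.97455427409835, 'cy': 198.7164760521918, 'xyz': array([1.19244062, 0.71447866, 1.06678132]), 'attitude': array([ 44.61966244,  -1.08103219, 138.79873288])}
scene 0.00575 [-0.75666543 -0.74699342  0.00158921  0.20128204]
stand 0.96 [310. 231. 204. 137.] 6424 med [0.656 0.041 0.099] rect [ 0.544 -0.029] [0.272 0.727] 85.8
latch_grip 0.71 [359. 185.  30.  41.] 448 med [0.428 0.071 0.127] rect [0
[... 2657 characters left out ...]
0.094  0.084] rect [ 0.415 -0.098] [0.07  0.074] 6.1
grease_tin 0.37 [460. 231.  20.  51.] 247 med [ 0.435 -0.515  0.006] rect [ 0.438 -0.513] [0.2   0.036] 10.6
tool_holder 0.5 [440. 192.  16.  17.] 235 med [ 0.587 -0.424  0.039] rect [ 0.591 -0.433] [0.065 0.06 ] 23.2
tool_holder 0.47 [460. 230.  23.  53.] 286 med [ 0.441 -0.515  0.006] rect [ 0.439 -0.513] [0.206 0.036] 10.6
soap_bottle 0.75 [209. 195.  24.  17.] 428 med [0.585 0.444 0.128] rect [0.59  0.453] [0.061 0.069] 59.0
soap_bottle 0.68 [461. 230.  19.  50.] 301 med [ 0.435 -0.515  0.005] rect [ 0.439 -0.516] [0.202 0.041] 10.9
soap_bottle 0.64 [253. 218.  33.  64.] 771 med [0.505 0.3   0.03 ] rect [0.507 0.302] [0.045 0.246] 71.7
```

```bash
python3 - <<'E'
from h import *
a=cv2.imread('pics/scene0.png'); b=cv2.imread('pics/top0.png')
cv2.imwrite('pics/v1.png',cv2.resize(b[140:300,160:480],None,fx=2.5,fy=2.5))
cv2.imwrite('pics/v2.png',cv2.resize(a[110:330,200:490],None,fx=2.7,fy=2.7))
for n in('scene','top'):
    P=np.load(n+'0.npy'); z=P[...,2]
    im=cv2.imread(f'pics/{n}0.png')
    # slats by height
    m=((z>.022)&(z<.036)&(P[...,0]>.2)&(P[...,0]<1)&(abs(P[...,1])<.5)).astype(np.uint8)
    m=cv2.morphologyEx(m,cv2.MORPH_OPEN,np.ones((3,3)))
    k,l,s,_=cv2.connectedComponentsWithStats(m)
    for j in range(1,k):
        if s[j,4]>80:
            q=P[l==j][:,:2].astype(np.float32); r=cv2.minAreaRect(q); print(n,'z30',s[j],np.round(r[0],4),np.round(r[1],3),round(r[2],2), np.round(np.median(z[l==j]),4))
    # drawbar top
    m=((z>.113)&(z<.127)&(P[...,0]>.42)&(P[...,0]<.88)&(abs(P[...,1]-.03)<.09)).astype(np.uint8)
    k,l,s,_=cv2.connectedComponentsWithStats(m)
    j=1+np.argmax(s[1:,4]); q=P[l==j]
    r=cv2.minAreaRect(q[:,:2].astype(np.float32)); print(n,'bar',s[j],np.round(r[0],4),np.round(r[1],3),r[2])
    for x in np.arange(.42,.88,.04):
        t=q[abs(q[:,0]-x)<.01]
        if len(t): print(round(x,2),len(t),np.round([np.percentile(t[:,1],3),np.percentile(t[:,1],97),t[:,2].mean()],4))
    # red fin
    hsv=cv2.cvtColor(im,cv2.COLOR_BGR2HSV); rd=((hsv[...,0]<8)|(hsv[...,0]>172))&(hsv[...,1]>120)&(z>.1)&(z<.2)&(P[...,0]<.5)&(abs(P[...,1])<.15)
    q=P[rd]; print('red',len(q),np.round(q.min(0),3),np.round(q.max(0),3))
    t=q[q[:,2]>.165]; r=cv2.minAreaRect(t[:,:2].astype(np.float32)) if len(t) else None; print(len(t),r, t[:,2].mean() if len(t) else '')
E
```

```text
scene z30 [265 147  60  38 656] [ 0.4676 -0.2337] [0.253 0.05 ] 1.69 0.03
scene z30 [298 194  15  11 115] [ 0.5472 -0.0788] [0.041 0.045] 85.01 0.0298
scene z30 [255 215  16  12 128] [ 0.7074 -0.0903] [0.038 0.042] 87.7 0.0303
scene z30 [318 214  38  34 558] [0.5601 0.0812] [0.145 0.045] 85.82 0.0301
scene z30 [274 237  40  38 651] [0.7169 0.0699] [0.145 0.046] 86.46 0.0303
scene z30 [ 360  248   83   38 1208] [0.5072 0.3002] [0.047 0.25 ] 71.89 0.0301
scene bar [ 223  177  143   84 2027] [0.6561 0.0193] [0.083 0.445] 85.39652252197266
0.46 114 [0.0038 0.072  0.1221]
0.5 86 [0.0068 0.0648 0.1222]
0.54 78 [0.0069 0.056  0.1233]
0.58 92 [0.0062 0.0541 0.1226]
0.62 76 [0.0096 0.0462 0.1198]
0.66 80 [0.004  0.0424 0.1199]
0.7 81 [0.002  0.0394 0.12  ]
0.74 81 [-0.0019  0.036   0.1202]
0.78 87 [-0.0027  0.0341  0.1201]
0.82 110 [-0.0205  0.0415  0.1204]
0.86 160 [-0.0247  0.0416  0.1197]
red 850 [-1.238 -0.15   0.124] [0.442 0.077 0.2  ]
429 ((-0.39860236644744873, -0.0475759357213974), (0.22643160820007324, 1.6734776496887207), 88.79227447509766) 0.18144376774777707
top z30 [291 157  25 
[... 324 characters left out ...]
.043] 87.25 0.0301
top z30 [327 199  26  13 252] [ 0.5469 -0.0439] [0.099 0.044] 85.35 0.03
top bar [ 308  115   25  120 1252] [0.6564 0.0248] [0.07  0.439] 85.53968048095703
0.46 92 [0.0078 0.073  0.1223]
0.5 74 [0.0104 0.065  0.1225]
0.54 50 [0.0129 0.0566 0.1235]
0.58 51 [0.0085 0.0486 0.1223]
0.62 60 [0.011  0.0451 0.1203]
0.66 58 [0.0062 0.0432 0.1206]
0.7 50 [0.0053 0.0387 0.1197]
0.74 57 [0.0006 0.0377 0.1199]
0.78 53 [-0.0005  0.0331  0.1201]
0.82 58 [-0.0051  0.0405  0.1195]
0.86 48 [-0.021   0.0422  0.1196]
red 40 [0.404 0.034 0.125] [0.435 0.048 0.182]
37 ((0.41933563351631165, 0.04232896864414215), (0.010634195990860462, 0.03140106797218323), 88.42750549316406) 0.1751475846999143
```

View pics/v1.png

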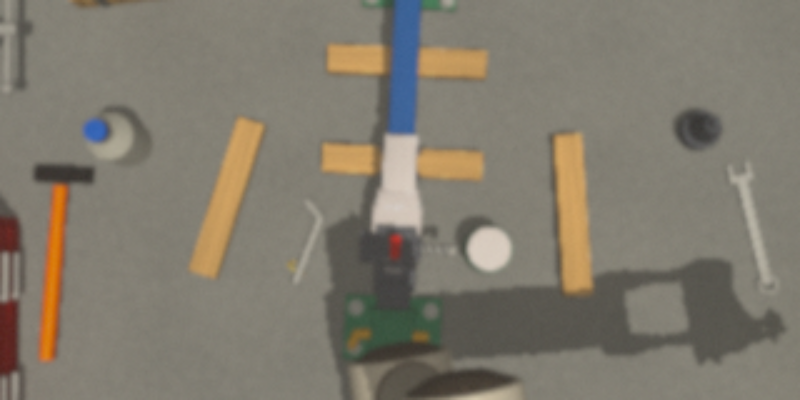

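View pics/v2.png

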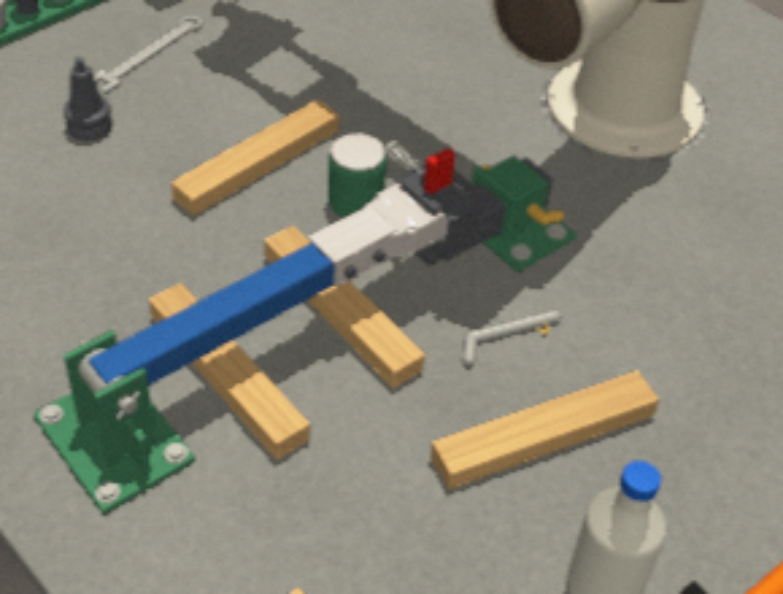

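The top view (pics/v1) shows slat B (left, about px 228,198), slat A (right, about 572,212), the tin at 489,248 and the red fin at 396,245. The oblique view (v2) agrees with it. I take the stand origin as about (0.633, 0.0255) with yaw -4.4°. That puts the targets at L (0.640, 0.120) and R (0.626, -0.069).

```bash
cat >> h.py <<'E'
def plan(*wps):
    """wps: (x,y,z,yaw mod 180); prints shares per call from the present pose"""
    s=robot.sense(); p=np.array(s['tool_pos']); Rm=R.from_euler('xyz',s['eef_rot'],degrees=True)
    print('t',round(s['t'],2),'pos',np.round(p,4),'rot',np.round(s['eef_rot'],2),'op',round(s['opening'],4),'F',np.round(s['contact_force'],1),'q6',round(s['q'][5],1))
    for w in wps:
        for k in range(9):
            yaw=Rm.as_euler('xyz',degrees=True)[2]
            dy=(w[3]-yaw+90)%180-90; sp=np.clip(-dy,-65,65)
            d=Rm.inv().apply(np.array(w[:3])-p)/.1
            if abs(d).max()<.004 and abs(dy)<.2: break
            n=np.ceil(abs(d).max()-.01) or 1; c=np.round(np.clip(d/max(n,1),-1,1),3)
            print(' ',w,'xyz',c,'spin',round(sp/180,3))
            p=p+Rm.apply(c)*.1; Rm=Rm*R.from_rotvec([0,np.radians(sp),0])
E
python3 -c "
from h import *
plan((.466,-.231,.13,1.8),(.466,-.231,.006,1.8))"
```

```text
t 1.2 pos [ 0.1922 -0.5419  0.2313] rot [ -90.      0.   -160.47] op 0.0854 F [-0.1  0.4  0.1] q6 -12.0
  (0.466, -0.231, 0.13, 1.8) xyz [-0.905  0.253 -0.504] spin 0.098
  (0.466, -0.231, 0.13, 1.8) xyz [-0.709  0.253 -0.755] spin 0.0
  (0.466, -0.231, 0.13, 1.8) xyz [-0.709  0.253 -0.755] spin -0.0
  (0.466, -0.231, 0.13, 1.8) xyz [-0.708  0.254 -0.756] spin -0.0
  (0.466, -0.231, 0.006, 1.8) xyz [-0.    0.62  0.  ] spin -0.0
  (0.466, -0.231, 0.006, 1.8) xyz [-0.    0.62  0.  ] spin -0.0
```

Call:
apply_moves(targets=[[1,-0.2,0.05,-0.1,0.02],[1,-0.4,0.1,-0.2,0.05],[1,-0.6,0.15,-0.35,0.08],[1,-0.75,0.2,-0.45,0.098],[1,-0.9,0.25,-0.5,0.098],[1,-0.9,0.25,-0.5,0.098],[1,-0.9,0.25,-0.5,0.098],[1,-0.9,0.25,-0.5,0.098],[1,-0.9,0.25,-0.5,0.098],[1,-0.9,0.25,-0.5,0.098]])

```text
t: 2.03
tool_pos: [0.2597, -0.4656, 0.2067]
eef_rot: [-90.0, 0.0, -178.2]
contact_force: [-0.1, 0.1, 0.2]
opening: 0.0853
```

Call:
apply_moves(targets=[[1,-0.25,0.1,-0.25,0],[1,-0.5,0.2,-0.5,0],[1,-0.71,0.25,-0.75,0],[1,-0.71,0.25,-0.75,0],[1,-0.71,0.25,-0.75,0],[1,-0.71,0.25,-0.75,0],[1,-0.71,0.25,-0.75,0],[1,-0.71,0.25,-0.75,0],[1,-0.71,0.25,-0.75,0],[1,-0.71,0.25,-0.75,0]])

```text
t: 2.87
tool_pos: [0.3279, -0.389, 0.1818]
eef_rot: [-89.9, 0.0, -178.2]
contact_force: [-0.1, -0.4, -0.2]
opening: 0.0853
```

Call:
apply_moves(targets=[[1,-0.25,0.1,-0.25,0],[1,-0.5,0.2,-0.5,0],[1,-0.71,0.25,-0.75,0],[1,-0.71,0.25,-0.75,0],[1,-0.71,0.25,-0.75,0],[1,-0.71,0.25,-0.75,0],[1,-0.71,0.25,-0.75,0],[1,-0.71,0.25,-0.75,0],[1,-0.71,0.25,-0.75,0],[1,-0.71,0.25,-0.75,0]])

```text
t: 3.7
tool_pos: [0.3962, -0.3126, 0.1569]
eef_rot: [-89.9, 0.0, -178.3]
contact_force: [-0.3, 1.2, -0.6]
opening: 0.0854
```

Call:
apply_moves(targets=[[1,-0.25,0.1,-0.25,0],[1,-0.5,0.2,-0.5,0],[1,-0.71,0.25,-0.75,0],[1,-0.71,0.25,-0.75,0],[1,-0.71,0.25,-0.75,0],[1,-0.71,0.25,-0.75,0],[1,-0.71,0.25,-0.75,0],[1,-0.71,0.25,-0.75,0],[1,-0.71,0.25,-0.75,0],[1,-0.71,0.25,-0.75,0]])

```text
t: 4.53
tool_pos: [0.4647, -0.2362, 0.132]
eef_rot: [-89.9, 0.0, -178.4]
contact_force: [-1.6, -0.0, -0.9]
opening: 0.0855
```

```bash
python3 -c "
from h import *
plan((.466,-.231,.066,1.8),(.466,-.231,.006,1.8))"
```

```text
t 4.53 pos [ 0.4647 -0.2362  0.132 ] rot [-8.9900e+01  3.0000e-02 -1.7837e+02] op 0.0855 F [-1.6 -0.  -0.9] q6 48.2
  (0.466, -0.231, 0.066, 1.8) xyz [-0.014  0.66  -0.053] spin -0.001
  (0.466, -0.231, 0.006, 1.8) xyz [ 0.     0.6   -0.001] spin -0.0
```

Call:
apply_moves(targets=[[1,-0.01,0.2,-0.05,0],[1,-0.01,0.4,-0.05,0],[1,-0.01,0.6,-0.05,0],[1,-0.01,0.8,-0.05,0],[1,-0.01,0.8,-0.05,0],[1,-0.01,0.8,-0.05,0],[1,-0.01,0.8,-0.05,0],[1,-0.01,0.8,-0.05,0],[1,-0.01,0.8,-0.05,0],[1,-0.01,0.8,-0.05,0]])

```text
t: 5.37
tool_pos: [0.4663, -0.2319, 0.0532]
eef_rot: [-89.8, 0.1, -178.4]
contact_force: [-0.1, -0.2, -0.1]
opening: 0.0854
```

Call:
apply_moves(targets=[[1,0,0.15,0,0],[1,0,0.3,0,0],[1,0,0.45,0,0],[1,0,0.45,0,0],[1,0,0.45,0,0],[-1,0,0.45,0,0],[-1,0,0.45,0,0],[-1,0,0.45,0,0],[-1,0,0.45,0,0],[-1,0,0.45,0,0]])

```text
t: 6.2
tool_pos: [0.4673, -0.2327, 0.0094]
eef_rot: [-89.7, 0.2, -178.4]
contact_force: [0.2, 1.1, 5.8]
opening: 0.0428
```

Call:
apply_moves(targets=[[-1,0,0,0,0],[-1,0,0,0,0],[-1,0,0,0,0],[-1,0,0,0,0],[-1,0,-0.2,0,0],[-1,0,-0.4,0,0],[-1,0,-0.6,0,0],[-1,0,-0.8,0,0],[-1,0,-0.9,0,0],[-1,0,-0.9,0,0]])

```text
t: 7.03
tool_pos: [0.4682, -0.2334, 0.1016]
eef_rot: [-89.6, 0.4, -178.4]
contact_force: [0.4, -0.2, -1.6]
opening: 0.0426
```

```bash
python3 -c "
from h import *
plan((.626,-.069,.125,-4.4),(.626,-.069,.026,-4.4))"
```

```text
t 7.03 pos [ 0.4682 -0.2334  0.1016] rot [ -89.57    0.42 -178.37] op 0.0426 F [ 0.4 -0.2 -1.6] q6 48.7
  (0.626, -0.069, 0.125, -4.4) xyz [-0.813 -0.117 -0.798] spin 0.033
  (0.626, -0.069, 0.125, -4.4) xyz [-0.724 -0.117 -0.879] spin -0.0
  (0.626, -0.069, 0.026, -4.4) xyz [ 0.008  0.99  -0.007] spin 0.0
```

Call:
apply_moves(targets=[[-1,-0.15,-0.1,-0.15,0],[-1,-0.3,-0.1,-0.3,0.01],[-1,-0.45,-0.1,-0.45,0.02],[-1,-0.6,-0.1,-0.6,0.033],[-1,-0.75,-0.1,-0.75,0.033],[-1,-0.81,-0.1,-0.8,0.033],[-1,-0.81,-0.1,-0.8,0.033],[-1,-0.81,-0.1,-0.8,0.033],[-1,-0.81,-0.1,-0.8,0.033],[-1,-0.81,-0.1,-0.8,0.033]])

```text
t: 7.87
tool_pos: [0.5461, -0.1517, 0.1112]
eef_rot: [-89.6, 0.4, 175.6]
contact_force: [-0.5, 0.3, -1.0]
opening: 0.0428
```

Call:
apply_moves(targets=[[-1,-0.15,-0.1,-0.15,0],[-1,-0.3,-0.1,-0.3,0],[-1,-0.45,-0.1,-0.45,0],[-1,-0.6,-0.1,-0.65,0],[-1,-0.72,-0.1,-0.8,0],[-1,-0.73,-0.1,-0.88,0],[-1,-0.73,-0.1,-0.88,0],[-1,-0.73,-0.1,-0.88,0],[-1,-0.73,-0.1,-0.88,0],[-1,-0.73,-0.1,-0.88,0]])

```text
t: 8.7
tool_pos: [0.6248, -0.0706, 0.1211]
eef_rot: [-89.6, 0.4, 175.5]
contact_force: [-0.5, -0.4, -1.5]
opening: 0.0429
```

```bash
python3 -c "
from h import *
plan((.627,-.069,.055,-4.4),(.627,-.069,.039,-4.4))"
```

```text
t 8.7 pos [ 0.6248 -0.0706  0.1211] rot [-89.6    0.38 175.55] op 0.0429 F [-0.5 -0.4 -1.5] q6 77.3
  (0.627, -0.069, 0.055, -4.4) xyz [-0.016  0.661 -0.022] spin -0.0
  (0.627, -0.069, 0.039, -4.4) xyz [ 0.001  0.16  -0.002] spin -0.0
```

Call:
apply_moves(targets=[[-1,-0.02,0.15,-0.02,0],[-1,-0.02,0.3,-0.02,0],[-1,-0.02,0.45,-0.02,0],[-1,-0.02,0.6,-0.02,0],[-1,-0.02,0.67,-0.02,0],[-1,-0.02,0.7,-0.02,0],[-1,-0.02,0.73,-0.02,0],[-1,-0.02,0.75,-0.02,0],[-1,-0.02,0.75,-0.02,0],[-1,-0.02,0.75,-0.02,0]])

```text
t: 9.53
tool_pos: [0.628, -0.0695, 0.0468]
eef_rot: [-89.6, 0.5, 175.5]
contact_force: [0.8, 0.1, -1.5]
opening: 0.0426
```

Call:
apply_moves(targets=[[-1,0,0.02,0,0],[-1,0,0.04,0,0],[-1,0,0.06,0,0],[-1,0,0.07,0,0],[-1,0,0.07,0,0],[0.5,0,0.07,0,0],[0.5,0,0.07,0,0],[0.5,0,0.07,0,0],[0.5,0,0.07,0,0],[0.5,0,0.07,0,0]])

```text
t: 10.37
tool_pos: [0.6282, -0.0696, 0.04]
eef_rot: [-89.6, 0.5, 175.5]
contact_force: [-0.8, 0.8, -0.1]
opening: 0.0641
```

Call:
apply_moves(targets=[[0.5,0,0,0,0],[0.5,0,-0.1,0,0],[0.5,0,-0.2,0,0],[0.5,0,-0.4,0,0],[0.5,0,-0.6,0,0],[0.5,0,-0.8,0,0],[0.5,0,-1,0,0],[0.5,0,-1,0,0],[0.5,0,-1,0,0],[0.5,0,-1,0,0]])

```text
t: 11.2
tool_pos: [0.6271, -0.0687, 0.1398]
eef_rot: [-89.6, 0.5, 175.6]
contact_force: [-1.2, -0.1, -0.1]
opening: 0.064
```

```bash
python3 -c "
from h import *
plan((.627,-.069,.2,-4.4),(.505,.302,.2,-18.3),(.505,.302,.1,-18.3))"
```

```text
t 11.2 pos [ 0.6271 -0.0687  0.1398] rot [-89.58   0.46 175.55] op 0.064 F [-1.2 -0.1 -0.1] q6 77.5
  (0.627, -0.069, 0.2, -4.4) xyz [-0.004 -0.602  0.007] spin -0.0
  (0.505, 0.302, 0.2, -18.3) xyz [ 0.375 -0.01  -0.901] spin 0.077
  (0.505, 0.302, 0.2, -18.3) xyz [ 0.581 -0.009 -0.785] spin -0.0
  (0.505, 0.302, 0.2, -18.3) xyz [ 0.581 -0.01  -0.785] spin 0.0
  (0.505, 0.302, 0.2, -18.3) xyz [ 0.581 -0.009 -0.784] spin -0.0
  (0.505, 0.302, 0.1, -18.3) xyz [ 0.009  1.    -0.006] spin -0.0
```

Call:
apply_moves(targets=[[1,0,-0.2,0,0],[1,0,-0.4,0,0],[1,0,-0.6,0,0],[1,0.1,-0.6,-0.2,0.02],[1,0.15,-0.6,-0.4,0.04],[1,0.25,-0.6,-0.6,0.06],[1,0.35,-0.6,-0.8,0.077],[1,0.37,-0.6,-0.9,0.077],[1,0.37,-0.6,-0.9,0.077],[1,0.37,-0.6,-0.9,0.077]])

```text
t: 12.03
tool_pos: [0.5967, 0.0242, 0.1981]
eef_rot: [-89.7, 0.5, 161.8]
contact_force: [-0.4, -0.3, 0.4]
opening: 0.0854
```

Call:
apply_moves(targets=[[1,0.15,0,-0.2,0],[1,0.3,0,-0.4,0],[1,0.45,0,-0.6,0],[1,0.58,0,-0.78,0],[1,0.58,0,-0.78,0],[1,0.58,0,-0.78,0],[1,0.58,0,-0.78,0],[1,0.58,0,-0.78,0],[1,0.58,0,-0.78,0],[1,0.58,0,-0.78,0]])

```text
t: 12.87
tool_pos: [0.5663, 0.1155, 0.1971]
eef_rot: [-89.7, 0.5, 161.7]
contact_force: [-0.1, 0.3, 0.5]
opening: 0.0854
```

Call:
apply_moves(targets=[[1,0.15,0,-0.2,0],[1,0.3,0,-0.4,0],[1,0.45,0,-0.6,0],[1,0.58,0,-0.78,0],[1,0.58,0,-0.78,0],[1,0.58,0,-0.78,0],[1,0.58,0,-0.78,0],[1,0.58,0,-0.78,0],[1,0.58,0,-0.78,0],[1,0.58,0,-0.78,0]])

```text
t: 13.7
tool_pos: [0.536, 0.2069, 0.1961]
eef_rot: [-89.7, 0.5, 161.7]
contact_force: [0.3, -0.1, 0.2]
opening: 0.0853
```

Call:
apply_moves(targets=[[1,0.15,0,-0.2,0],[1,0.3,0,-0.4,0],[1,0.45,0,-0.6,0],[1,0.58,0,-0.78,0],[1,0.58,0.2,-0.78,0],[1,0.58,0.4,-0.78,0],[1,0.58,0.6,-0.78,0],[1,0.58,0.8,-0.78,0],[1,0.58,1,-0.78,0],[1,0.58,1,-0.78,0]])

```text
t: 14.53
tool_pos: [0.5032, 0.2968, 0.0906]
eef_rot: [-89.4, 0.1, 161.6]
contact_force: [-0.5, 0.0, -1.6]
opening: 0.0852
```

```bash
python3 - <<'E'
from h import *
plan((.504,.302,.05,-18.3),(.504,.302,.006,-18.3))
im,d=robot.read_camera('top'); cv2.imwrite('pics/v3.png',cv2.resize(im[140:300,160:480],None,fx=2.5,fy=2.5))
P=cloud('top',d); z=P[...,2]
m=((z>.052)&(z<.068)&(P[...,0]>.45)&(P[...,0]<.8)&(P[...,1]<.02)&(P[...,1]>-.15)).astype(np.uint8)
q=P[m>0][:,:2].astype(np.float32); print(m.sum(),cv2.minAreaRect(q))
E
```

```text
t 14.53 pos [0.5032 0.2968 0.0906] rot [-8.9360e+01  1.3000e-01  1.6163e+02] op 0.0852 F [-0.5  0.  -1.6] q6 127.7
  (0.504, 0.302, 0.05, -18.3) xyz [ 0.01   0.405 -0.056] spin -0.0
  (0.504, 0.302, 0.006, -18.3) xyz [ 0.001  0.44  -0.005] spin -0.0
728 ((0.6254340410232544, -0.06665597856044769), (0.043863505125045776, 0.2488096058368683), 85.47852325439453)
```

View pics/v3.png

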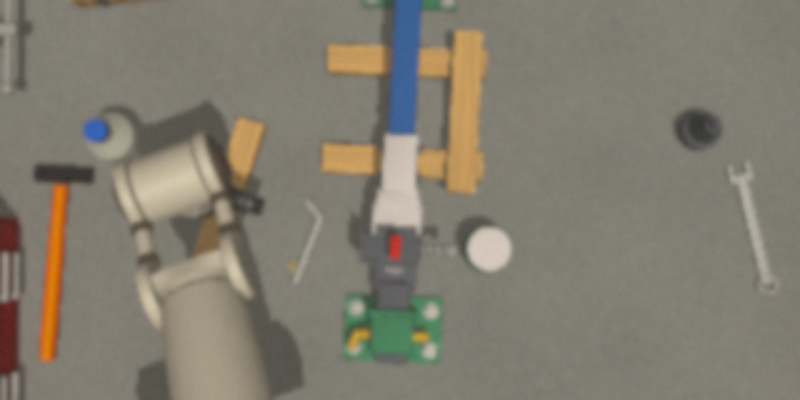

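Slat A lies on both cross slats, measured at (0.625, -0.067) with yaw -4.5°. The wrist looks close to the bottle (px 110,135), so I'll check that clearance before descending.

```bash
python3 - <<'E'
from h import *
for n in('scene','top'):
    im,d=robot.read_camera(n); P=cloud(n,d).reshape(-1,3)
    q=P[(P[:,0]>.35)&(P[:,0]<.75)&(P[:,1]>.2)&(P[:,1]<.6)&(P[:,2]>.06)]
    for a in np.arange(.06,.5,.04):
        t=q[(q[:,2]>=a)&(q[:,2]<a+.04)]
        r=np.hypot(t[:,0]-.592,t[:,1]-.452); u=t[r>.045]
        print(n,round(a,2),len(t),'min dist of non-bottle',round(np.hypot(u[:,0]-.592,u[:,1]-.452).min(),3) if len(u) else '', np.round(t[r<=.045][:,:2].mean(0),3) if (r<=.045).any() else '')
E
```

```text
scene 0.06 263 min dist of non-bottle  [0.621 0.467]
scene 0.1 612 min dist of non-bottle 0.12 [0.612 0.463]
scene 0.14 458 min dist of non-bottle 0.1 [0.605 0.46 ]
scene 0.18 512 min dist of non-bottle 0.104 [0.598 0.457]
scene 0.22 310 min dist of non-bottle 0.137 
scene 0.26 354 min dist of non-bottle 0.137 
scene 0.3 401 min dist of non-bottle 0.127 
scene 0.34 379 min dist of non-bottle 0.112 
scene 0.38 899 min dist of non-bottle 0.106 
scene 0.42 2075 min dist of non-bottle 0.11 
scene 0.46 1083 min dist of non-bottle 0.222 
top 0.06 45 min dist of non-bottle  [0.587 0.43 ]
top 0.1 193 min dist of non-bottle  [0.587 0.447]
top 0.14 91 min dist of non-bottle 0.209 [0.591 0.449]
top 0.18 140 min dist of non-bottle 0.201 [0.593 0.458]
top 0.22 5 min dist of non-bottle 0.2 
top 0.26 10 min dist of non-bottle 0.197 
top 0.3 16 min dist of non-bottle 0.194 
top 0.34 8 min dist of non-bottle 0.198 
top 0.38 161 min dist of non-bottle 0.11 
top 0.42 1336 min dist of non-bottle 0.111 
top 0.46 552 min dist of non-bottle 0.225
```

Clear by at least 6 cm all round. Descending to grip slat B.

Call:
apply_moves(targets=[[1,0.01,0.1,-0.05,0],[1,0.01,0.25,-0.05,0],[1,0.01,0.4,-0.05,0],[1,0.01,0.55,-0.05,0],[1,0.01,0.55,-0.05,0],[1,0.01,0.55,-0.05,0],[1,0.01,0.55,-0.05,0],[1,0.01,0.55,-0.05,0],[1,0.01,0.55,-0.05,0],[1,0.01,0.55,-0.05,0]])

```text
t: 15.52
tool_pos: [0.5085, 0.3032, 0.0421]
eef_rot: [-89.8, 0.6, 161.7]
contact_force: [-0.0, 0.7, 0.1]
opening: 0.0855
```

Call:
apply_moves(targets=[[1,0,0.1,0,0],[1,0,0.2,0,0],[1,0,0.27,0,0],[1,0,0.27,0,0],[1,0,0.27,0,0],[-1,0,0.27,0,0],[-1,0,0.27,0,0],[-1,0,0.27,0,0],[-1,0,0.27,0,0],[-1,0,0.27,0,0]])

```text
t: 16.35
tool_pos: [0.5095, 0.3033, 0.0159]
eef_rot: [-89.8, 0.7, 161.7]
contact_force: [-0.5, 0.2, 3.8]
opening: 0.0421
```

Call:
apply_moves(targets=[[-1,0,0,0,0],[-1,0,0,0,0],[-1,0,0,0,0],[-1,0,-0.1,0,0],[-1,0,-0.3,0,0],[-1,0,-0.5,0,0],[-1,0,-0.7,0,0],[-1,0,-0.8,0,0],[-1,0,-0.8,0,0],[-1,0,-0.8,0,0]])

```text
t: 17.18
tool_pos: [0.5086, 0.3038, 0.096]
eef_rot: [-89.8, 0.7, 161.7]
contact_force: [-0.1, -1.0, -2.4]
opening: 0.0424
```

```bash
python3 -c "
from h import *
plan((.640,.1195,.1,-4.4),(.640,.1195,.055,-4.4),(.640,.1195,.039,-4.4))"
```

```text
t 17.18 pos [0.5086 0.3038 0.096 ] rot [-89.83   0.74 161.65] op 0.0424 F [-0.1 -1.  -2.4] q6 128.1
  (0.64, 0.1195, 0.1, -4.4) xyz [-0.914 -0.006  0.668] spin -0.077
  (0.64, 0.1195, 0.1, -4.4) xyz [-0.725 -0.006  0.869] spin 0.0
  (0.64, 0.1195, 0.055, -4.4) xyz [ 0.005  0.45  -0.003] spin -0.0
  (0.64, 0.1195, 0.039, -4.4) xyz [ 0.002  0.16  -0.001] spin 0.0
```

Call:
apply_moves(targets=[[-1,-0.15,0,0.1,-0.01],[-1,-0.3,0,0.2,-0.02],[-1,-0.45,0,0.3,-0.04],[-1,-0.6,0,0.45,-0.06],[-1,-0.75,0,0.55,-0.077],[-1,-0.93,0,0.67,-0.077],[-1,-0.93,0,0.67,-0.077],[-1,-0.93,0,0.67,-0.077],[-1,-0.93,0,0.67,-0.077],[-1,-0.93,0,0.67,-0.077]])

```text
t: 18.02
tool_pos: [0.5746, 0.2116, 0.0964]
eef_rot: [-89.6, 0.6, 175.6]
contact_force: [-0.2, -0.2, -1.5]
opening: 0.0422
```

Call:
apply_moves(targets=[[-1,-0.15,0,0.15,0],[-1,-0.3,0,0.3,0],[-1,-0.45,0,0.45,0],[-1,-0.6,0,0.65,0],[-1,-0.72,0,0.8,0],[-1,-0.75,0,0.87,0],[-1,-0.75,0,0.87,0],[-1,-0.75,0,0.87,0],[-1,-0.75,0,0.87,0],[-1,-0.75,0,0.87,0]])

```text
t: 18.85
tool_pos: [0.6418, 0.1204, 0.0974]
eef_rot: [-89.7, 0.5, 175.6]
contact_force: [-0.3, 0.1, -1.6]
opening: 0.0421
```

```bash
python3 - <<'E'
from h import *
plan((.645,.1195,.055,-4.4),(.645,.1195,.046,-4.4))
im,d=robot.read_camera('top'); P=cloud('top',d); z=P[...,2]
im2,d2=robot.read_camera('scene'); P2=cloud('scene',d2)
for Q,i in((P,im),(P2,im2)):
    m=(Q[...,2]>.085)&(Q[...,2]<.13)&(Q[...,0]>.45)&(Q[...,0]<.8)&(Q[...,1]>.085)&(Q[...,1]<.16)&(i[...,2]>i[...,0].astype(int)+40)
    q=Q[m]; print(len(q)); 
    if len(q)>30: print(cv2.minAreaRect(q[:,:2].astype(np.float32)),np.percentile(q[:,2],[10,50,90]))
    if len(q)>30: 
      c=np.linalg.lstsq(np.c_[q[:,0],np.ones(len(q))],q[:,2],rcond=None)[0]; print('slope',c[0])
E
```

```text
t 18.85 pos [0.6418 0.1204 0.0974] rot [-89.66   0.51 175.65] op 0.0421 F [-0.3  0.1 -1.6] q6 94.7
  (0.645, 0.1195, 0.055, -4.4) xyz [-0.029  0.425  0.004] spin 0.0
  (0.645, 0.1195, 0.046, -4.4) xyz [ 0.001  0.09  -0.   ] spin -0.0
212
((0.6673004627227783, 0.1200866624712944), (0.04177570715546608, 0.18947988748550415), 86.17929077148438) [0.10713137 0.11200246 0.11563116]
slope -0.0016120001173660745
1236
((0.6400454044342041, 0.12051858007907867), (0.047241710126399994, 0.25393611192703247), 85.72645568847656) [0.09297876 0.11103712 0.11396872]
slope -0.003531509527928932
```

Call:
apply_moves(targets=[[-1,0,0.1,0,0],[-1,0,0.2,0,0],[-1,0,0.3,0,0],[-1,0,0.38,0,0],[-1,0,0.42,0,0],[-1,0,0.45,0,0],[-1,0,0.47,0,0],[-1,0,0.48,0,0],[-1,0,0.48,0,0],[-1,0,0.48,0,0]])

```text
t: 19.78
tool_pos: [0.6429, 0.1197, 0.0501]
eef_rot: [-89.7, 0.6, 175.6]
contact_force: [0.3, 0.1, -2.1]
opening: 0.0423
```

Call:
apply_moves(targets=[[-1,0,0.02,0,0],[-1,0,0.03,0,0],[-1,0,0.04,0,0],[-1,0,0.04,0,0],[-1,0,0.04,0,0],[0.5,0,0.04,0,0],[0.5,0,0.04,0,0],[0.5,0,0.04,0,0],[0.5,0,0.04,0,0],[0.5,0,0.04,0,0]])

```text
t: 20.62
tool_pos: [0.6431, 0.1197, 0.0463]
eef_rot: [-89.7, 0.6, 175.6]
contact_force: [0.6, -0.4, 0.1]
opening: 0.0638
```

Call:
apply_moves(targets=[[0.5,0,0,0,0],[0.5,0,-0.1,0,0],[0.5,0,-0.2,0,0],[0.5,0,-0.4,0,0],[0.5,0,-0.6,0,0],[0.5,0,-0.8,0,0],[0.5,0,-1,0,0],[0.5,0,-1,0,0],[0.5,0,-1,0,0],[0.5,0,-1,0,0]])

```text
t: 21.45
tool_pos: [0.6418, 0.1204, 0.1461]
eef_rot: [-89.7, 0.6, 175.6]
contact_force: [-0.0, 0.4, -0.7]
opening: 0.0639
```

```bash
python3 -c "
from h import *
plan((.600,.1,.22,-4.4),(.4193,.0423,.22,-4.4),(.4193,.0423,.136,-4.4))"
```

```text
t 21.45 pos [0.6418 0.1204 0.1461] rot [-89.66   0.59 175.63] op 0.0639 F [-0.   0.4 -0.7] q6 94.7
  (0.6, 0.1, 0.22, -4.4) xyz [ 0.393 -0.742  0.239] spin 0.0
  (0.4193, 0.0423, 0.22, -4.4) xyz [ 0.879 -0.007  0.357] spin -0.0
  (0.4193, 0.0423, 0.22, -4.4) xyz [ 0.879 -0.006  0.358] spin 0.0
  (0.4193, 0.0423, 0.136, -4.4) xyz [ 0.008  0.839 -0.005] spin 0.0
```

Call:
apply_moves(targets=[[0.5,0,-0.2,0,0],[0.5,0,-0.4,0,0],[0.5,0,-0.6,0,0],[0.5,0.1,-0.75,0.05,0],[0.5,0.2,-0.75,0.1,0],[0.5,0.3,-0.75,0.2,0],[0.5,0.39,-0.75,0.24,0],[0.5,0.39,-0.75,0.24,0],[0.5,0.39,-0.75,0.24,0],[0.5,0.39,-0.75,0.24,0]])

```text
t: 22.28
tool_pos: [0.6003, 0.1001, 0.2201]
eef_rot: [-89.7, 0.5, 175.6]
contact_force: [-0.0, 0.1, -0.5]
opening: 0.0637
```

Call:
apply_moves(targets=[[0.5,0.2,0,0.1,0],[0.5,0.4,0,0.2,0],[0.5,0.6,0,0.3,0],[0.5,0.88,0,0.36,0],[0.5,0.88,0,0.36,0],[0.5,0.88,0,0.36,0],[0.5,0.88,0,0.36,0],[0.5,0.88,0,0.36,0],[0.5,0.88,0,0.36,0],[0.5,0.88,0,0.36,0]])

```text
t: 23.12
tool_pos: [0.5106, 0.071, 0.2195]
eef_rot: [-89.7, 0.5, 175.6]
contact_force: [0.2, -0.4, -0.0]
opening: 0.0643
```

Call:
apply_moves(targets=[[0.5,0.2,0,0.1,0],[0.5,0.4,0,0.2,0],[0.5,0.6,0,0.3,0],[0.5,0.88,0,0.36,0],[0.5,0.88,0,0.36,0],[0.5,0.88,0,0.36,0],[0.5,0.88,0,0.36,0],[0.5,0.88,0,0.36,0],[0.5,0.88,0,0.36,0],[0.5,0.88,0,0.36,0]])

```text
t: 23.95
tool_pos: [0.4207, 0.0419, 0.219]
eef_rot: [-89.7, 0.5, 175.7]
contact_force: [-0.0, 0.1, -0.1]
opening: 0.0637
```

```bash
python3 - <<'E'
from h import *
plan((.4193,.0423,.136,-4.4))
im,d=robot.read_camera('scene'); cv2.imwrite('pics/v4.png',cv2.resize(im[110:330,200:490],None,fx=2.7,fy=2.7))
for n,im,d in(('scene',im,d),('top',)+robot.read_camera('top')):
  P=cloud(n,d); z=P[...,2]
  for s in(1,-1):
    m=((z>.052)&(z<.068)&(P[...,0]>.45)&(P[...,0]<.8)&(s*(P[...,1]-.025)<.16)&(s*(P[...,1]-.025)>.055)).astype(np.uint8)
    k,l,st,_=cv2.connectedComponentsWithStats(m); j=1+np.argmax(st[1:,4])
    q=P[l==j][:,:2].astype(np.float32); print(n,s,len(q),cv2.minAreaRect(q))
  hsv=cv2.cvtColor(im,cv2.COLOR_BGR2HSV); rd=((hsv[...,0]<8)|(hsv[...,0]>172))&(hsv[...,1]>120)&(z>.13)&(z<.2)&(abs(P[...,0]-.42)<.05)&(abs(P[...,1]-.04)<.05)
  q=P[rd]
  if len(q): print('red',len(q),np.round(q.min(0),3),np.round(q.max(0),3))
E
```

```text
t 23.95 pos [0.4207 0.0419 0.219 ] rot [-89.67   0.54 175.66] op 0.0637 F [-0.   0.1 -0.1] q6 83.8
  (0.4193, 0.0423, 0.136, -4.4) xyz [ 0.022  0.83  -0.008] spin 0.0
scene 1 1172 ((0.6415417194366455, 0.11993635445833206), (0.047696374356746674, 0.25082913041114807), 85.42928314208984)
scene -1 929 ((0.6279764175415039, -0.06881338357925415), (0.050339505076408386, 0.25147372484207153), 85.95210266113281)
red 139 [0.396 0.035 0.13 ] [0.442 0.049 0.179]
top 1 732 ((0.6394744515419006, 0.1223502829670906), (0.04468735679984093, 0.25042009353637695), 85.67469787597656)
top -1 721 ((0.6250417232513428, -0.0667252242565155), (0.043981026858091354, 0.24869534373283386), 85.54010009765625)
```

View pics/v4.png

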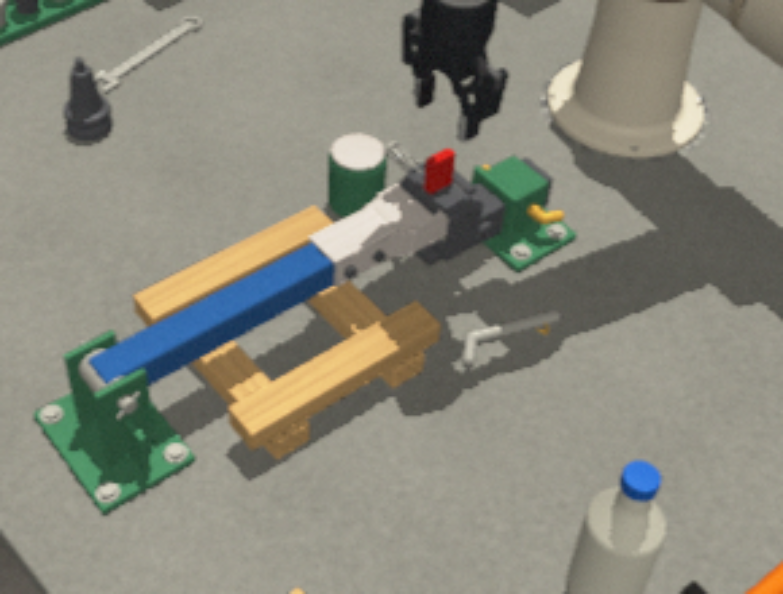

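Both slats are well placed: left (0.640, 0.121) and right (0.626, -0.068), with yaw about -4.4°. The gripper is above the red fin at px (440,170). Descending and gripping.

Call:
apply_moves(targets=[[0.5,0.01,0.2,0,0],[0.5,0.02,0.4,0,0],[0.5,0.02,0.6,0,0],[0.5,0.02,0.7,0,0],[0.5,0.02,0.78,0,0],[0.5,0.02,0.81,0,0],[0.5,0.02,0.81,0,0],[0.5,0.02,0.81,0,0],[0.5,0.02,0.81,0,0],[0.5,0.02,0.81,0,0]])

```text
t: 24.88
tool_pos: [0.4199, 0.0414, 0.1388]
eef_rot: [-89.7, 0.6, 175.7]
contact_force: [-0.3, 0.2, -0.3]
opening: 0.0639
```

Call:
apply_moves(targets=[[-1,0,0,0,0],[-1,0,0,0,0],[-1,0,0,0,0],[-1,0,0,0,0],[-1,0,0,0,0],[-1,0,0,0,0],[-1,0,0,0,0],[-1,0,0,0,0],[-1,0,0,0,0],[-1,0,0,0,0]])

```text
t: 25.72
tool_pos: [0.4199, 0.0405, 0.1391]
eef_rot: [-89.6, 0.6, 175.7]
contact_force: [-2.0, -6.2, 2.3]
opening: 0.0129
```

Call:
apply_moves(targets=[[-1,0,0,-0.04,0],[-1,0,0,-0.08,0],[-1,0,0,-0.12,0],[-1,0,0,-0.16,0],[-1,0,0,-0.2,0],[-1,0,0,-0.24,0],[-1,0,0,-0.26,0],[-1,0,0,-0.26,0],[-1,0,0,-0.26,0],[-1,0,0,-0.26,0]])

```text
t: 26.55
tool_pos: [0.4217, 0.0643, 0.1391]
eef_rot: [-89.3, 0.6, 175.7]
contact_force: [-3.4, -11.4, 2.9]
opening: 0.013
```

```bash
python3 - <<'E'
from h import *
plan()
im,d=robot.read_camera('scene'); cv2.imwrite('pics/v5.png',cv2.resize(im[130:260,280:440],None,fx=4,fy=4))
E
```

```text
t 26.55 pos [0.4217 0.0643 0.1391] rot [-89.29   0.59 175.67] op 0.013 F [ -3.4 -11.4   2.9] q6 87.5
```

View pics/v5.png

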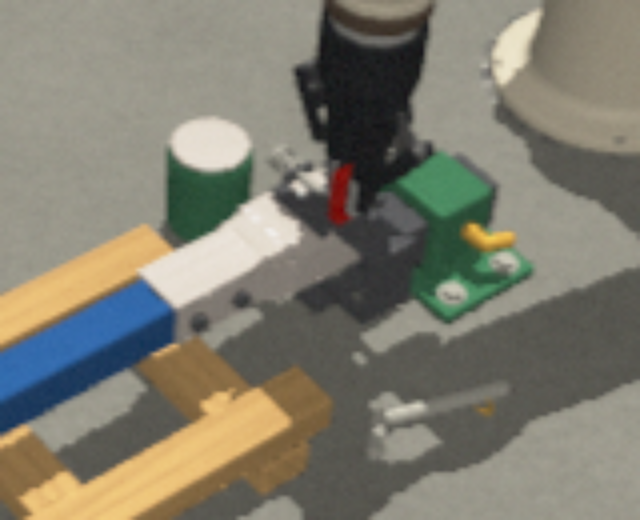

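The latch has moved about 23 mm and the spring pulls about 11–12 N. I'll draw it a little more, then start the lift.

Call:
apply_moves(targets=[[-1,0,0,-0.02,0],[-1,0,0,-0.03,0],[-1,0,0,-0.04,0],[-1,0,0,-0.04,0],[-1,0,0,-0.04,0],[-1,0,-0.03,-0.04,0],[-1,0,-0.06,-0.04,0],[-1,0,-0.09,-0.04,0],[-1,0,-0.12,-0.04,0],[-1,0,-0.12,-0.04,0]])

```text
t: 27.43
tool_pos: [0.4234, 0.0659, 0.1511]
eef_rot: [-89.0, 0.8, 175.6]
contact_force: [8.4, -13.3, -9.4]
opening: 0.0131
```

Call:
apply_moves(targets=[[-1,-0.02,-0.09,-0.02,0],[-1,-0.03,-0.18,-0.02,0],[-1,-0.05,-0.27,-0.02,0],[-1,-0.08,-0.38,-0.02,0],[-1,-0.1,-0.48,-0.02,0],[-1,-0.12,-0.56,-0.02,0],[-1,-0.14,-0.63,-0.02,0],[-1,-0.14,-0.63,-0.02,0],[-1,-0.14,-0.63,-0.02,0],[-1,-0.14,-0.63,-0.02,0]])

```text
t: 28.27
tool_pos: [0.4376, 0.0655, 0.2133]
eef_rot: [-88.8, 0.9, 175.6]
contact_force: [6.0, -14.0, -9.0]
opening: 0.0135
```

```bash
python3 - <<'E'
from h import *
plan()
im,d=robot.read_camera('scene'); cv2.imwrite('pics/v6.png',cv2.resize(im[110:330,200:490],None,fx=2.7,fy=2.7))
for n,im,d in(('scene',im,d),('top',)+robot.read_camera('top')):
  P=cloud(n,d); o=np.array([.633,.0255]); a=np.radians(-4.4); X=(P[...,:2]-o)@np.array([[np.cos(a),-np.sin(a)],[np.sin(a),np.cos(a)]])
  for x in(-.17,-.13,-.09,-.05,0,.05,.1,.15):
    m=(abs(X[...,0]-x)<.012)&(abs(X[...,1])<.012)&(P[...,2]>.1)&(P[...,2]<.25); print(n,x,m.sum(),np.round(np.median(P[m][:,2]),4) if m.any() else '')
print(robot.sense()['contact_force'],robot.sense()['tool_pos'])
E
```

```text
t 28.27 pos [0.4376 0.0655 0.2133] rot [-88.77   0.93 175.57] op 0.0135 F [  6. -14.  -9.] q6 88.4
scene -0.17 64 0.1937
scene -0.13 52 0.1848
scene -0.09 50 0.1805
scene -0.05 61 0.1719
scene 0 52 0.1587
scene 0.05 58 0.1503
scene 0.1 61 0.1413
scene 0.15 65 0.1323
top -0.17 0 
top -0.13 49 0.1852
top -0.09 45 0.1791
top -0.05 49 0.1724
top 0 43 0.1582
top 0.05 41 0.1506
top 0.1 41 0.1407
top 0.15 43 0.1318
[  6.8380887  -13.29001095  -7.90009207] [0.43757518 0.06543866 0.21328788]
```

View pics/v6.png

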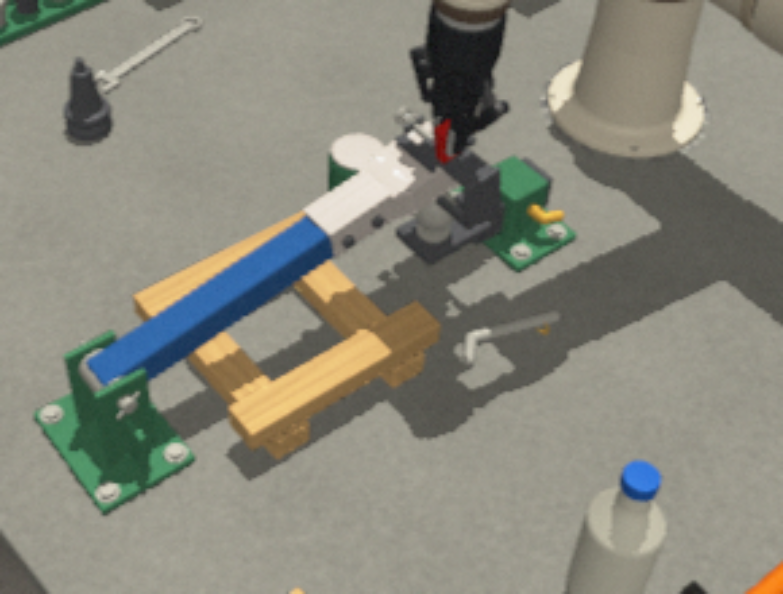

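The drawbar is off the ball, which is visible at px (433,225). By depth the coupler is about 70–75 mm up. A hold check follows.

Call:
apply_moves(targets=[[-1,0,-0.02,-0.01,0],[-1,0,-0.02,-0.01,0],[-1,0,-0.02,-0.01,0],[-1,0,-0.02,-0.01,0],[-1,0,-0.02,-0.01,0],[-1,0,-0.02,-0.01,0],[-1,0,-0.02,-0.01,0],[-1,0,-0.02,-0.01,0],[-1,0,-0.02,-0.01,0],[-1,0,-0.02,-0.01,0]])

```text
t: 29.2
tool_pos: [0.4377, 0.0643, 0.2139]
eef_rot: [-88.5, 0.9, 175.5]
contact_force: [4.6, -13.4, -8.5]
opening: 0.0134
```

```bash
python3 - <<'E'
from h import *
for k in range(6):
  im,d=robot.read_camera('scene'); P=cloud('scene',d); o=np.array([.633,.0255]); a=np.radians(-4.4); X=(P[...,:2]-o)@np.array([[np.cos(a),-np.sin(a)],[np.sin(a),np.cos(a)]])
  z=[np.median(P[...,2][(abs(X[...,0]-x)<.012)&(abs(X[...,1])<.012)&(P[...,2]>.1)&(P[...,2]<.25)]) for x in(-.17,-.09)]
  s=robot.sense(); print(s['t'],np.round(z,4),s['tool_pos'],s['contact_force'],s['opening'],abs(s['qd']).max())
for sd in(1,-1):
    m=((P[...,2]>.052)&(P[...,2]<.068)&(P[...,0]>.45)&(P[...,0]<.8)&(sd*(P[...,1]-.025)<.16)&(sd*(P[...,1]-.025)>.06)).astype(np.uint8)
    print(sd,cv2.minAreaRect(P[m>0][:,:2].astype(np.float32)))
for t in('grease_tin','hitch_pin','spanner','mallet','soap_bottle','tool_holder'):
    r=robot.cut_out(t,'scene')[0]; print(t,np.round(np.median(P[r['mask']&(d>0)],0),3))
E
```

```text
29.25 [0.1959 0.1798] [0.43770832 0.0643198  0.21394855] [  3.51403001 -12.64493839  -8.07943064] 0.01315082585253544 0.13615497920629877
29.3 [0.1968 0.1806] [0.43770303 0.06431639 0.21393684] [  3.96217204 -12.96123111  -7.08789194] 0.01345668488675884 0.10467811305196437
29.35 [0.1955 0.1805] [0.43770209 0.06429923 0.21393476] [  4.71949556 -12.77993145  -7.76211757] 0.013382171421055338 0.12318111657890472
29.4 [0.1953 0.1797] [0.43770095 0.06429698 0.21391852] [  3.45114736 -12.28534909  -7.86944452] 0.013252455838074181 0.13808587781354592
29.45 [0.1958 0.1798] [0.43768101 0.06432344 0.21390883] [  4.2048757  -11.85458017  -8.01304544] 0.012703008702347232 0.09767380495306616
29.5 [0.1953 0.1799] [0.43771251 0.06430257 0.21393256] [  3.39387999 -13.96123983  -8.18996158] 0.01312605343757515 0.0721324563272516
1 ((0.6420670747756958, 0.11949807405471802), (0.0489361472427845, 0.24914120137691498), 85.85993194580078)
-1 ((0.6019236445426941, -0.08474993705749512), (0.3036631941795349, 0.03963787108659744), 1.4495643377304077)
grease_tin [ 0.43  -0.104  0.084]
hitch_pin [0.442 0.176 0.012]
spanner [ 0.457 -0.517  0.006]
mallet [ 0.429 -0.103  0.084]
soap_bottle [0.614 0.464 0.115]
tool_holder [ 0.601 -0.425  0.038]
```

```bash
python3 -c "
from h import *
print(robot.close_job())"
```

```text
the job is handed in; nothing more can be done
None
```

The job is handed in at about 29.5 s of the 66 s allowed, with the arm still holding the drawbar up by its red latch grip.

**Slats:** Both loose slats were laid flat on the two cross slats, parallel to the drawbar. They measured (0.640, 0.121) and (0.626, -0.068) m, within a few millimetres of the intended spots, with tops at about 60 mm.

**Latch and lift:** I drew the latch about 25 mm towards the stand's +y, against 12–13 N of spring, and then lifted the drawbar off the ball. By depth, the coupler end is about 70–75 mm above where it sat. Over the last 0.3 s the tool position changed by less than 0.1 mm, with a steady load of about 8 N down and 13 N sideways.

**Checks that disagreed or were partial:**
- **Right-hand slat:** the last automatic measurement of it was spoiled, probably by tin pixels in the mask. I rely on the clean reading taken before the lift and on the picture taken after it.
- **Mallet:** the last detection reported the tin instead, so the mallet was not re-checked at the end. The arm never went near it.
- **Grease tin:** its last reading shifted slightly because the raised bar hides part of it. In the picture it stands where it was.
- **Other bystanders:** the hitch pin, spanner, bottle and tool holder read unchanged to within a few millimetres.

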